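# Register a carving blank against the stop battens

## Robot

A 7-joint arm with a two-finger parallel gripper is mounted at the origin on the work surface. World frame = base frame: x ahead of the robot, y to its left, z up, the work surface at z = 0. Lengths are in m, angles in rad, forces in N, time in s.
With the tool pointing down it reaches from about 0.4 to 0.875 m from the base axis. Payload 19.3 kg.
Tool frame: the origin (TCP) lies midway between the tips of the shut fingers; the grasp point (between the pads) lies 19 mm behind it (bot.pinch_z is the distance from the TCP to the grasp point, in m); z points along the fingers, y is the direction in which the jaws open and shut (so a half turn about z gives the same grasp; the last joint's range is limited). The gripper opens to 85 mm and grips with 20 to 120 N. Pads are 22 mm wide; open, the fingers measure 114 mm over their backs; the gripper's body (76 mm by 85 mm) begins 54 mm behind the grasp point. The pads swing forward as they close: fully open they stand 13 mm farther back than shut.
Start: joints at [1.215, 0.521, -0.036, 1.599, 0.021, 1.021, -0.113], TCP at [0.176, -0.6, 0.231] pointing down, gripper open.
Joint ranges: [-2.91, 2.91], [-0.3, 2.13], [-1.5, 1.42], [0.17, 2.43], [-1.26, 4.41], [0.16, 1.93], [-2.52, 2.52]. Speed limits (rad/s): [1.89, 1.89, 2.39, 2.39, 3.01, 3.01, 3.01].

## Interface

Orientations are given as [roll, pitch, yaw] about the fixed x, y, z axes, in that order (R = Rz(yaw) Ry(pitch) Rx(roll)).
In Python, from workcell import bot gives the robot as it stands. The module is installed in compiled form; this text tells all that it offers.
- The arm moves only by the tool move_arm, never from a script. Its argument "moves" is text: rows parted by semicolons, each of 4 numbers parted by spaces: the shift along the tool's x, y, z in mm, then the turn about the tool's z in rad. In form: dx dy dz yaw; .... A call has exactly 10 rows; each row is the pose to reach, as a shift and turn from the pose commanded when the call began, along the tool's axes at that moment; what a row does not reach only later rows make up. A row lasts 1/12 s, in which the tool goes at most 41.7 mm and 7.16 degrees, less where a joint would pass 70% of its speed; a pose out of reach is approached as far as the arm can. A call with a gripper value outside its range is refused whole. "grip" is the opening, from 0 (shut) to 1 (fully open), set as the call begins (left out, the last holds). The fingers move at their own pace and stop on an object; "grip_force" is the grip in N (left out, the last holds). Time passes only in rows, so rows that repeat a pose let the fingers close, or fill a call up. It gives the time, the measured TCP pose, the force and the opening at its end, in the units of the state.
- bot.observe(): the state, without advancing time (a new reading comes with each control period).
- bot.grab_frame(name): name is "scene" or "top"; returns a dict with "frame" (480x640x3 uint8, red, green, blue), "z_map" (480x640 float32, m along the optical axis (not along the pixel's ray), 0 where there is no reading), "K" (3x3 intrinsics, pixels), "eye" and "attitude" of the camera in the world. Camera axes: x right, y up, looking along -z (the intrinsics and any distortion apply to the point x, -y, -z); pixel columns grow to the right and rows downward; lengths in m; the calibration is good to about 2 mm. A picture is of the moment at which its call begins.
- bot.job_done(): hands the job in, once; it reports no verdict.
Trained networks look in a picture, given as the dict that the camera call returned (one of the last four; its "shot" number tells which), for a name from the list of things; names that differ only in an ending like _2 or _b are one class to them, and where a whole thing is asked for, a point or a joint stands for the part that bears it (a point fixed in the world has none). Each returns a list of dicts, best first, with "conf" (0 to 1); they miss things now and then, are a little off and sometimes report something else, mostly with a low value. They report only what shows in the picture. A call takes as long as a camera call. They do not tell look-alikes from the thing itself.
- bot.search_frame(picture, label): "at" ([column, row] in pixels, amid what is visible of it).
- bot.pinpoint(picture, label): "at" ([column, row] in pixels: a listed point, or the origin of a listed thing).
The state is a dict: "clock": time; "qpos": joint angles; "qd": joint speeds; "joint_efforts": joint torques, N m; "position": TCP position; "tool_rot": TCP orientation; "force": force on the tool from outside, world axes, zero at the start; "moment": the same for the moment, N m; "grip_width": finger opening in m.
Only numpy, scipy, OpenCV 4.12 (cv2) and the standard library are available. Lean on these libraries where they do the work, as an engineer would, in place of code of your own. Each camera call takes 0.05 s, during which the arm holds its last target. There are 200 camera calls.

## Task

Push the oblong wooden blank along the carving board into the corner of the two stop battens, until one long edge sits flush along the back batten and one short end is against the side batten. Slide it, do not lift it off the board, and leave the round blank and the gouge lying on the board where they are.

Things in the scene. Friction and masses are not known exactly. Their poses are not given: they have to be found in the camera images.
- board: Dark carving board, fixed, 20 mm thick, with two stop battens 22 mm wide, rising 16 mm above it, in an L at its far left. Origin: inner corner of the L, at bench height (board top at z = +20 mm). x away from robot, y left, yaw up to 9 degrees. Inner face of back batten: x = 0, y -330 to 0 mm; of side batten: y = 0, x -233 to 0 mm. Slab: x -270 to 30, y -450 to 30 mm.
- oblong: The blank to register: loose plain pale wooden block, 80 mm (its x) by 120 mm (its y), 28 mm thick, 0.14 kg, flat on the board, long side roughly along the back batten (up to 15 degrees askew), clear of both battens. Slides at 1 to 2 N. Origin: centre of underside. Touching both battens squarely, its centre is at x = -40, y = -60 mm in the board's frame.
- roundel: Round blank, to be left alone: loose disc of the same pale wood, 76 mm in diameter, 28 mm thick, flat on the board. Either blank may be the one lying in front of the corner, the other lies farther right along the back batten. Origin: centre of its underside.
- gouge: Gouge to be left alone, on the right-hand part of the board, roughly along the board's x: wooden handle 100 mm long, 22 mm thick, thin steel blade 106 mm long. Origin: where handle and blade meet, at the underside; handle towards its -x, blade towards +x.
Things that resemble listed ones, but are neither listed nor needed, are in the scene too. Leave any blue or yellow look-alike of the oblong alone.

How it is judged:
By the outcome, as a careful person would: the job done as asked, in the order asked, and still so for the second after the job is handed in, with the robot touching nothing.
It also fails if it takes over 42 s, if anything falls off the work surface, if the arm or the gripper's body presses on something with over 40 N, if the wrist force passes 120 N, or if a joint passes its speed limit or range.

## Working session

There is one attempt and no reset: what is moved stays moved. The work goes in short steps, Python scripts to look and compute and a tool call to move; the robot and the scene stay as the last step left them, time stands still between calls to the robot, and variables do not carry over. Pictures are saved under pics/ and viewed, about 8 in all and at most 12, crops included, and the job is handed in when it is done.

Besides the shell and the picture viewer there is one more tool, called in YAML: its name, and indented under it one key for each argument. move_arm: Moves the arm, as the interface text tells. Its arguments: {"type":"object","properties":{"moves":{"type":"string"},"grip":{"type":"number"},"grip_force":{"type":"number"}},"required":["moves"]}

```bash
mkdir -p pics; cat > h.py <<'E'
import numpy as np, cv2
from workcell import bot
def pts(p):
    K=p["K"];z=p["z_map"];v,u=np.mgrid[:480,:640]
    c=np.stack([(u-K[0,2])/K[0,0]*z,-(v-K[1,2])/K[1,1]*z,-z],-1)
    A=np.array(p["attitude"])
    if A.shape!=(3,3):
        from scipy.spatial.transform import Rotation as R
        A=R.from_euler('xyz',A).as_matrix() if A.size==3 else None
    return c@A.T+np.array(p["eye"])
def save(p,n): cv2.imwrite(f"pics/{n}.png",cv2.cvtColor(p["frame"],cv2.COLOR_RGB2BGR))
E
python3 - <<'E'
from h import *
for n in("top","scene"):
    p=bot.grab_frame(n);save(p,n+"0");print(n,p["eye"],p["attitude"],p.keys());W=pts(p)
    for l in("board","oblong","roundel","gouge"):
        for d in bot.pinpoint(p,l)[:3]:
            c,r=map(int,np.round(d["at"]));print(l,c,r,round(d["conf"],2),W[min(max(r,0),479),min(max(c,0),639)].round(3))
print(bot.observe())
E
```

```text
top [ 0.47326389 -0.05324583  0.88816717] [ 0.04189781 -0.01716327 -1.60008193] dict_keys(['frame', 'z_map', 'K', 'eye', 'attitude', 'shot'])
board 190 154 0.9 [0.678 0.19  0.019]
oblong 460 135 0.84 [ 0.701 -0.35   0.028]
oblong 374 321 0.82 [ 0.337 -0.165  0.027]
oblong 334 177 0.55 [ 0.619 -0.095  0.048]
roundel 262 222 0.8 [0.536 0.046 0.048]
gouge 402 181 0.55 [ 0.611 -0.23   0.029]
scene [0.89441414 0.26638432 0.83499725] [ 5.61760013e-01 -1.95758723e-04  2.34873765e+00] dict_keys(['frame', 'z_map', 'K', 'eye', 'attitude', 'shot'])
board 369 411 0.95 [0.697 0.19  0.036]
oblong 274 279 0.88 [ 0.647 -0.077  0.049]
oblong 353 171 0.77 [ 0.353 -0.155  0.027]
oblong 157 220 0.64 [ 0.711 -0.343  0.027]
roundel 371 296 0.74 [0.552 0.066 0.049]
gouge 232 220 0.9 [ 0.612 -0.234  0.036]
{'clock': 0.5, 'qpos': array([ 1.21483195,  0.52141225, -0.03631319,  1.59952867,  0.021172  ,
        1.02108919, -0.11280532]), 'qd': array([ 0.00023934, -0.00136688,  0.00132467,  0.00142793, -0.00099677,
       -0.00238743, -0.00087116]), 'joint_efforts': array([-1.03544127e-03, -9.26273417e+01,  1.97731018e+00, -3.70053971e+01,
        1.80186174e-02,  2.36859509e-03,  9.01667681e-05]), 'position': array([ 0.17616568, -0.59963516,  0.2312727 ]), 'tool_rot': array([-3.14153684e+00, -2.67522386e-05,  2.85713458e-01]), 'force': array([-0.30396311,  0.07532874,  0.47653715]), 'moment': array([ 0.00819119, -0.01217126, -0.04197972]), 'grip_width': 0.08561414149980863}
```

View pics/top0.png

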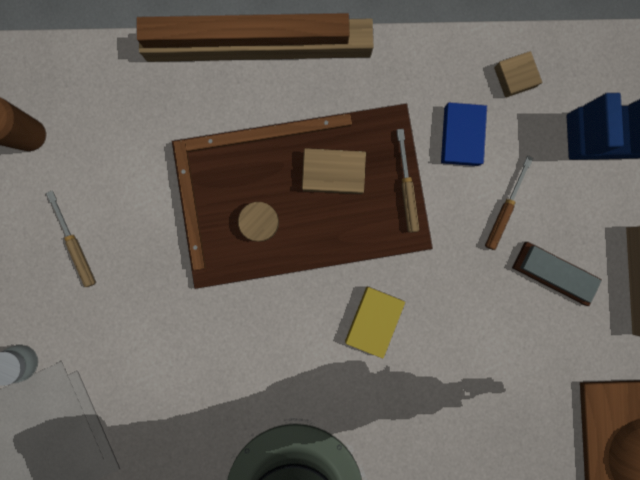

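View pics/scene0.png

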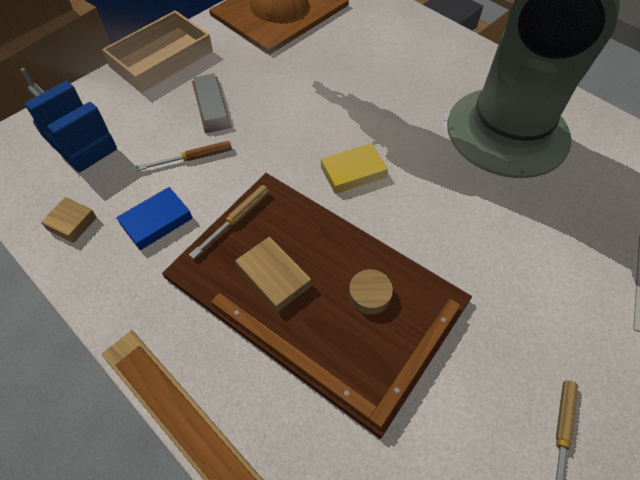

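The top picture shows the board, with the back batten at (180–350, 130) and the side batten at (190, 200). There are four oblong candidates:
- pale block on the board at (334,171)
- blue block at (465,135)
- yellow block at (375,322)
- small pale cube at (518,74), off the board

The plain pale block on the board is the one that fits. The roundel, at (258,222), lies in front of the corner. Next I'll measure, and confirm with a crop.

```bash
cat >> h.py <<'E'
def blobs(W,lo,hi,box=(0.45,0.85,-0.3,0.25)):
    m=(W[...,2]>lo)&(W[...,2]<hi)&(W[...,0]>box[0])&(W[...,0]<box[1])&(W[...,1]>box[2])&(W[...,1]<box[3])
    n,L,s,c=cv2.connectedComponentsWithStats(m.astype(np.uint8),connectivity=4)
    out=[]
    for i in range(1,n):
        if s[i,4]<60: continue
        P=W[L==i]; (cx,cy),(a,b),t=cv2.minAreaRect((P[:,:2]*1000).astype(np.float32))
        out.append((s[i,4],np.array([cx,cy,a,b,t]).round(1),P.mean(0).round(4),s[i,:4]))
    return out
E
python3 - <<'E'
from h import *
for n in("top","scene"):
    p=bot.grab_frame(n);W=pts(p);print(n)
    for lo,hi in((.0425,.056),(.031,.0415)):
        for b in blobs(W,lo,hi): print(lo,*b)
    if n=="top": cv2.imwrite("pics/c1.png",cv2.resize(cv2.cvtColor(p["frame"][90:300,160:450],cv2.COLOR_RGB2BGR),None,fx=2.7,fy=2.7,interpolation=3))
E
```

```text
top
0.0425 2531 [634.3 -95.  120.1  80.7  85.5] [ 0.6338 -0.0947  0.0475] [302 148  64  44]
0.0425 1204 [538.5  54.1  73.4  73.5  89. ] [0.539  0.0542 0.0476] [239 202  39  39]
0.031 3443 [599.5  26.6 255.  352.1   7.9] [0.6534 0.1013 0.0355] [174 113 178 156]
0.031 662 [ 612.8 -239.1  204.3   23.     5.3] [ 0.5936 -0.2395  0.0366] [397 129  23 103]
scene
0.0425 2703 [635.6 -94.3 121.8  80.4  85.4] [ 0.6371 -0.0917  0.0476] [235 237  76  70]
0.0425 1360 [540.8  55.1  74.8  75.5  85.3] [0.5418 0.0559 0.0475] [349 269  44  41]
0.031 623 [ 614.8 -237.1  206.7   23.2    6.1] [ 0.6045 -0.2369  0.0361] [189 186  80  72]
0.031 99 [641.3 -35.1  10.4  78.9  79.8] [ 0.6445 -0.0356  0.0362] [273 281  38  29]
0.031 4755 [600.4  27.1 255.4 351.3   7.8] [0.6599 0.1073 0.0359] [211 293 249 135]
0.031 101 [563.1  70.8  22.3  67.   35.2] [0.5671 0.0715 0.0363] [350 296  39  16]
```

View pics/c1.png

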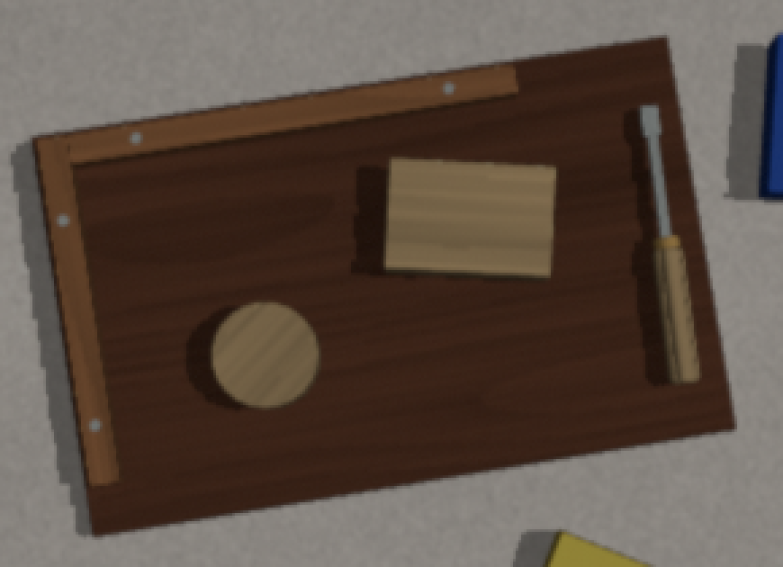

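The crop confirms it: the plain pale oblong is at (334,171) in the full picture, with the roundel in front of the corner and the gouge to the right. The size fits at 120×80 with its top at z=0.048, and the fitted L of 255×352 also matches.

Plan: push with two spread fingers first in +x to square the blank on the back batten, then in +y on its right end.

```bash
cat >> h.py <<'E'
C=np.array([683.3,193.9]);Y=np.radians(7.85)
Rb=np.array([[np.cos(Y),-np.sin(Y)],[np.sin(Y),np.cos(Y)]])
def b2w(x,y): return C+Rb@[x,y]
def w2b(x,y): return Rb.T@(np.array([x,y])-C)
def to(x,y,z,yawb):
    """shift in tool axes (mm) and turn to board pose x,y (mm), z mm, tool yaw rel. board (deg)"""
    from scipy.spatial.transform import Rotation as R
    s=bot.observe();A=R.from_euler('xyz',s["tool_rot"]).as_matrix()
    d=np.r_[b2w(x,y),z]-s["position"]*1000
    t=(Y+np.radians(yawb))-s["tool_rot"][2]
    print(s["clock"],"board xy",w2b(*(s["position"][:2]*1000)).round(1),"z",(s["position"][2]*1000).round(1),"F",(Rb.T@s["force"][:2]).round(1),"->",(A.T@d).round(1),"turn",round(-t,3))
def look(n="top"):
    p=bot.grab_frame(n);W=pts(p)
    for b in blobs(W,.0425,.056):
        c=b[1];print("top",b[0],w2b(c[0],c[1]).round(1),c[2:4],"ang rel board",round(c[4]-np.degrees(Y),1))
    return p
E
python3 - <<'E'
from h import *
to(-160,-279,100,0)
E
```

```text
0.6 board xy [-610.8 -716.8] z 231.3 F [0.6 0.5] -> [ 510.7 -366.2  131.3] turn 0.149
```

move_arm:
  moves: "34 -24 0 0.02;70 -50 0 0.04;104 -75 0 0.06;138 -99 0 0.08;172 -123 0 0.1;206 -148 0 0.12;240 -172 0 0.15;274 -196 0 0.15;308 -221 0 0.15;342 -245 0 0.15"
  grip: 0.7

```text
clock: 1.43
position: [0.4336, -0.2696, 0.2316]
tool_rot: [3.141, -0.0, 0.136]
force: [1.7, -1.5, 0.5]
grip_width: 0.0598
```

```bash
python3 - <<'E'
from h import *
to(-160,-279,100,0)
E
```

```text
1.4333 board xy [-310.7 -425.1] z 231.6 F [ 1.5 -1.7] -> [ 150.4 -146.3  131.6] turn -0.001
```

move_arm:
  moves: "25 -25 0 0;50 -49 10 0;75 -73 20 0;100 -97 35 0;125 -122 55 0;150 -146 80 0;150 -146 105 0;150 -146 131 0;150 -146 131 0;150 -146 131 0"

```text
clock: 2.27
position: [0.561, -0.1065, 0.0999]
tool_rot: [-3.141, 0.002, 0.136]
force: [-0.2, -0.5, 0.4]
grip_width: 0.0598
```

```bash
python3 - <<'E'
from h import *
to(-160,-279,25,0)
p=bot.grab_frame("scene");W=pts(p);cv2.imwrite("pics/s2.png",cv2.cvtColor(p["frame"],cv2.COLOR_RGB2BGR))
E
```

```text
2.2667 board xy [-162.2 -280.9] z 99.9 F [-0.2 -0.5] -> [ 2.4 -1.8 74.9] turn -0.001
```

View pics/s2.png

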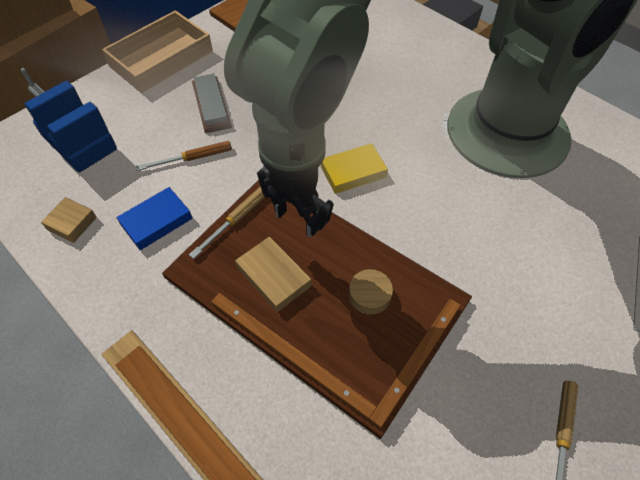

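The gripper at (295,205) is hanging over the board in front of the oblong (273,272), clear of the gouge. I'll descend a little farther back, then push.

move_arm:
  moves: "-10 -2 10 0;-10 -2 25 0;-10 -2 40 0;-10 -2 55 0;-10 -2 65 0;-10 -2 72 0;-10 -2 75 0;-10 -2 75 0;-2 -2 75 0;6 -2 75 0"

```text
clock: 3.15
position: [0.5684, -0.1037, 0.0262]
tool_rot: [3.141, -0.001, 0.136]
force: [0.6, -0.0, 0.5]
grip_width: 0.06
```

```bash
python3 - <<'E'
from h import *
to(-93,-279,25,0)
E
```

```text
3.15 board xy [-154.5 -279.1] z 26.2 F [ 0.6 -0.1] -> [61.5 -0.2  1.3] turn -0.002
```

move_arm:
  moves: "6 0 0 0;12 0 0 0;18 0 0 0;24 0 0 0;30 0 0 0;36 0 0 0;42 0 0 0;48 0 0 0;53 0 0 0;56 0 0 0"

```text
clock: 3.98
position: [0.6234, -0.0959, 0.0253]
tool_rot: [-3.142, -0.0, 0.136]
force: [-1.4, -0.2, 1.5]
grip_width: 0.0598
```

```bash
python3 - <<'E'
from h import *
to(-93,-279,25,0)
p=look("scene");save(p,"s3")
E
```

```text
3.9833 board xy [ -98.9 -278.9] z 25.3 F [-1.4 -0.1] -> [5.9 0.1 0.3] turn -0.001
top 2953 [ -57.  -270.8] [102.3 121.5] ang rel board -0.0
top 1360 [-159.9 -118.1] [75.  75.6] ang rel board 78.4
```

View pics/s3.png

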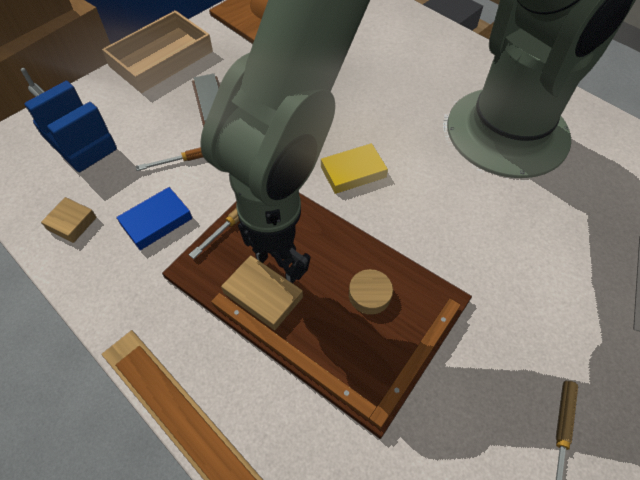

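The oblong is now parallel to the back batten at (262,290), about 6–8 mm short of it. I'll push gently until it touches.

move_arm:
  moves: "2 0 0 0;4 0 0 0;5 0 0 0;6 0 0 0;7 0 0 0;8 0 0 0;9 0 0 0;9 0 0 0;9 0 0 0;9 0 0 0"

```text
clock: 4.87
position: [0.6297, -0.0952, 0.0251]
tool_rot: [-3.141, 0.004, 0.136]
force: [-13.3, -1.2, 10.2]
grip_width: 0.0602
```

```bash
python3 - <<'E'
from h import *
to(-93,-279,25,0)
p=look("scene")
E
```

```text
4.8667 board xy [ -92.6 -279.1] z 25.1 F [-13.3   0.6] -> [-0.4 -0.1  0.1] turn -0.001
top 2985 [ -49.6 -270.9] [100.7 120.8] ang rel board -0.1
top 1362 [-159.9 -117.9] [74.8 75. ] ang rel board 76.1
```

Contact with 13 N and the angle is −0.1°. I'll back off, lift, turn 90° and go to the right end.

```bash
python3 - <<'E'
from h import *
print(bot.observe()["qpos"].round(2)); to(-42,-360,100,90)
E
```

```text
[ 0.14  0.8  -0.13  1.68  0.15  0.67 -1.5 ]
4.9167 board xy [ -92.6 -279.1] z 25.2 F [-12.8   0.6] -> [ 50.4  80.8 -75.1] turn -1.572
```

move_arm:
  moves: "-8 0 0 0;-16 0 -5 0;-16 0 -30 0;-16 0 -60 0;-16 5 -90 -0.1;-12 15 -100 -0.22;-5 30 -100 -0.34;5 45 -100 -0.46;20 60 -100 -0.58;35 75 -100 -0.7"

```text
clock: 5.75
position: [0.6767, -0.1655, 0.1262]
tool_rot: [3.141, -0.0, 0.841]
force: [0.0, 1.4, -0.6]
grip_width: 0.0598
```

move_arm:
  moves: "5 5 0 -0.1;10 6 0 -0.2;15 6 0 -0.3;15 6 0 -0.42;15 6 0 -0.54;15 6 0 -0.66;15 6 0 -0.78;15 6 0 -0.87;15 6 0 -0.87;15 6 0 -0.87"
  grip: 0.45

```text
clock: 6.58
position: [0.6907, -0.1576, 0.1255]
tool_rot: [3.141, 0.0, 1.703]
force: [0.2, -0.2, -0.8]
grip_width: 0.0384
```

```bash
python3 - <<'E'
from h import *
to(-42,-358,25,90)
p=look("scene");save(p,"s4")
for b in blobs(pts(p),.031,.0415): print(b[0],w2b(*b[1][:2]).round(1),b[1][2:])
E
```

```text
6.5833 board xy [ -40.6 -349.2] z 125.5 F [ 0.1 -0.3] -> [ -8.8  -1.3 100.5] turn -0.005
top 2905 [ -39.3 -270.7] [ 80.6 121.4] ang rel board 0.2
top 1352 [-160.5 -118.3] [75.5 74.8] ang rel board -3.0
343 [-177.1 -416.2] [104.5  24.5   6.3]
4895 [-104.5 -153.6] [254.7 350.8   7.9]
103 [-133.8 -111.1] [20.7 66.5 23.1]
```

View pics/s4.png

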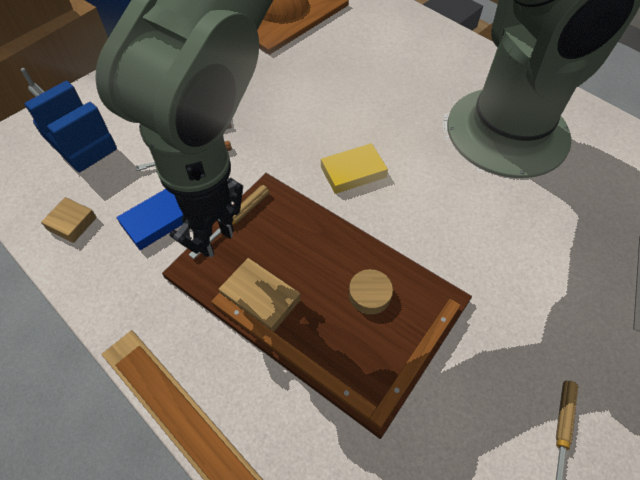

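The oblong is flush on the back batten: centre (−39.3, −270.7), right end at y≈−331. The fingers at (215,230) hang between its end and the gouge. I'll descend and push along.

move_arm:
  moves: "-10 -1 15 0;-10 -1 40 0;-10 -1 60 0;-10 -1 80 0;-10 -1 93 0;-10 -1 100 0;-10 -1 100 0;-10 -1 100 0;-4 -1 100 0;2 -1 100 0"

```text
clock: 7.47
position: [0.6902, -0.1554, 0.0265]
tool_rot: [3.14, 0.001, 1.705]
force: [0.2, 0.6, -0.8]
grip_width: 0.0385
```

```bash
python3 - <<'E'
from h import *
to(-42,-135,25,90)
E
```

```text
7.4667 board xy [ -40.8 -346.9] z 26.5 F [0.3 0.6] -> [211.9  -1.8   1.4] turn -0.003
```

move_arm:
  moves: "8 0 0 0;16 0 0 0;24 0 0 0;32 0 0 0;40 0 0 0;48 0 0 0;56 0 0 0;64 0 0 0;72 0 0 0;78 0 0 0"

```text
clock: 8.3
position: [0.6791, -0.077, 0.0253]
tool_rot: [-3.142, -0.0, 1.706]
force: [-0.2, -2.0, 1.3]
grip_width: 0.0382
```

```bash
python3 - <<'E'
from h import *
to(-42,-135,25,90)
p=look("scene")
E
```

```text
8.3 board xy [ -41.2 -267.7] z 25.3 F [-0.4 -2. ] -> [132.7  -1.    0.3] turn -0.002
top 1359 [-160.3 -118.3] [75.3 74.4] ang rel board 52.2
top 3215 [ -39.8 -206.5] [ 81.6 141.1] ang rel board 0.2
```

move_arm:
  moves: "8 0 0 0;18 0 0 0;28 0 0 0;38 0 0 0;48 0 0 0;58 0 0 0;68 0 0 0;78 0 0 0;86 0 0 0;92 0 0 0"

```text
clock: 9.18
position: [0.6667, 0.0143, 0.0253]
tool_rot: [3.142, -0.0, 1.706]
force: [-0.2, -1.5, -0.3]
grip_width: 0.0386
```

move_arm:
  moves: "4 0 0 0;8 0 0 0;12 0 0 0;16 0 0 0;20 0 0 0;24 0 0 0;28 0 0 0;30 0 0 0;32 0 0 0;34 0 0 0"

```text
clock: 10.02
position: [0.6623, 0.0467, 0.0253]
tool_rot: [3.142, 0.0, 1.706]
force: [0.6, -1.1, 1.6]
grip_width: 0.0386
```

```bash
python3 - <<'E'
from h import *
to(-42,-131,25,90)
p=look("scene")
E
```

```text
10.0167 board xy [ -40.9 -143. ] z 25.3 F [ 0.4 -1.2] -> [11.9 -1.1  0.3] turn -0.002
top 1214 [-160.9 -112.5] [76.6 63.5] ang rel board 11.0
top 3640 [-39.9 -74.2] [ 81.  124.7] ang rel board -0.0
```

move_arm:
  moves: "3 0 0 0;5 0 0 0;7 0 0 0;9 0 0 0;11 0 0 0;12 0 0 0;13 0 0 0;14 0 0 0;14 0 0 0;14 0 0 0"

```text
clock: 10.9
position: [0.6607, 0.0584, 0.0253]
tool_rot: [-3.141, 0.003, 1.705]
force: [1.2, -10.2, 1.1]
grip_width: 0.0386
```

```bash
python3 - <<'E'
from h import *
to(-42,-131,25,90)
E
```

```text
10.9 board xy [ -40.9 -131.2] z 25.3 F [ -0.2 -10.3] -> [ 0.2 -1.1  0.3] turn -0.003
```

Contact with the side batten at 10 N, with the tool at y=−131.2 as predicted. I'll retreat and lift, then check.

move_arm:
  moves: "-8 0 0 0;-18 0 0 0;-28 0 0 0;-28 0 -25 0;-28 0 -60 0;-28 0 -100 0;-65 0 -120 0;-105 0 -120 0;-145 0 -120 0;-180 0 -120 0"

```text
clock: 11.73
position: [0.6846, -0.1218, 0.1459]
tool_rot: [3.141, 0.001, 1.704]
force: [0.4, 0.1, 0.7]
grip_width: 0.0384
```

```bash
python3 - <<'E'
from h import *
to(-42,-131,25,90)
p=look("scene")
for b in blobs(pts(p),.031,.0415): print(b[0],w2b(*b[1][:2]).round(1),b[1][2:])
cv2.imwrite("pics/c5.png",cv2.resize(cv2.cvtColor(p["frame"][250:440,240:480],cv2.COLOR_RGB2BGR),None,fx=3.1,fy=3.1,interpolation=3))
E
```

```text
11.7333 board xy [ -41.8 -312.9] z 145.9 F [0.4 0. ] -> [182.   -0.9 120.7] turn -0.004
top 1361 [-160.6 -118.4] [75.3 75. ] ang rel board 32.6
top 3664 [-39.8 -60.2] [ 81.7 119.9] ang rel board -0.1
83 [-216.1 -407.7] [37.1 16.7 43.5]
60 [ -32.9 -422.8] [17.6 13.8  6.4]
4854 [-104.9 -154. ] [255.7 351.6   7.9]
97 [-135.5 -103. ] [19.  64.8 40.3]
```

View pics/c5.png

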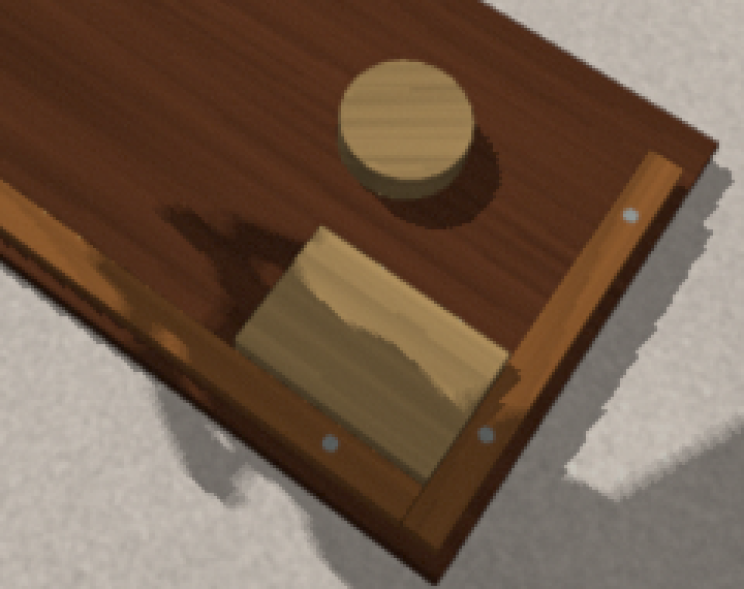

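The oblong sits in the corner at (370,350 in the crop), its long edge along the back batten and its end on the side batten. It is centred at (−39.8, −60.2) mm against the ideal (−40, −60), angle −0.1°. The roundel is unmoved. The arm is clear, so I'm handing in.

```bash
python3 - <<'E'
from h import *
bot.job_done()
E
```

```text
the job is handed in; nothing more can be done
```

The oblong is in the corner of the battens, and I handed the job in at about 12 s with the arm lifted clear. With the gripper's fingers spread, I first pushed the blank squarely onto the back batten (about 13 N). I then pushed its right end until it met the side batten (about 10 N), sliding it all the way.

- **Oblong:** the last look put its centre at (−39.8, −60.2) mm in the board's frame, against the ideal (−40, −60). It was 0.1° off square, so any remaining gap is too small to measure.
- **Roundel:** at (−160.6, −118.4) mm, unchanged to within measurement noise (1 mm).
- **Gouge:** never touched. The arm hid most of it in the last picture, so I did not re-measure its full pose.

No checks failed or disagreed.

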